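# Show a dip slide to the reader

## Robot

A 7-joint arm with a two-finger parallel gripper is mounted at the origin on the work surface. World frame = base frame: x ahead of the robot, y to its left, z up, the work surface at z = 0. Lengths are in m, angles in rad, forces in N, time in s.
With the tool pointing down it reaches from about 0.4 to 0.85 m from the base axis. Payload 4.5 kg.
Tool frame: the origin (TCP) lies at the very end of the fingers, on their centre line; the grasp point (between the pads) lies 19 mm behind it (r.grip_depth is the z of the grasp point in the tool frame, in m); z points along the fingers, y is the line along which they close (so a half turn about z gives the same grasp; the last joint's range is limited). The gripper opens to 88 mm and grips with 3 to 60 N. Pads are 18 mm wide; open, the fingers measure 123 mm over their backs; the gripper's body (75 mm by 187 mm) begins 45 mm behind the grasp point.
Start: joints at [-1.07, 0.689, -0.195, 1.565, 0.157, 0.902, -0.215], TCP at [0.281, 0.558, 0.205] pointing down, gripper open.
Joint ranges: [-3.01, 3.01], [-0.46, 2.08], [-1.47, 1.51], [0.13, 2.56], [-1, 4.14], [0.04, 2.09], [-2.66, 2.66]. Speed limits (rad/s): [2.57, 2.57, 3.14, 3.14, 3.14, 3.14, 3.14].

## Interface

Orientations are given as a unit quaternion [x, y, z, w].
In Python, from plant import r gives the robot as it stands.
- The arm moves only by the tool move_tool, called in YAML: its name, and indented under it one key for each argument. Schema: {"type":"object","properties":{"moves":{"type":"array","items":{"type":"object","properties":{"finger_gap":{"type":"number"},"pos":{"type":"array","items":{"type":"number"},"minItems":3,"maxItems":3},"r":{"type":"array","items":{"type":"number"},"minItems":3,"maxItems":3}},"additionalProperties":false,"required":["finger_gap"]},"minItems":1,"maxItems":10},"grip_n":{"type":"number"},"only":{"type":"string"},"quiet":{"type":"boolean"},"lines":{"type":"string"}},"required":["moves"],"additionalProperties":false}. moves is a list of rows, 1 to 10 of them, each an object with the fields finger_gap (the opening from 0.0 (shut) to 1.0 (fully open)), pos (a list: dx, dy, dz in shares of 0.5 m (1.0 is 0.5 m)), r (a list: a rotation vector rx, ry, rz in normalised numbers (1 is 2 rad)); a field left out counts as zero (the opening has to be given); each row is the pose to reach, as a shift and turn from the pose commanded when the call began, along the tool's axes at that moment; what a row does not reach only later rows make up. A row lasts 1/10 s, in which the tool goes at most 0.05 m and 0.15 rad, less where a joint would pass 70% of its speed; a pose out of reach is approached as far as the arm can. The fingers move at their own pace and stop on an object; grip_n is the grip in N (left out, the last holds). Time passes only in rows, so rows that do not move let the fingers close. The tool returns the time, the measured TCP pose, the force, the opening and the grip force at its end. only (a regular expression) keeps the lines of the reply that match it, lines (a string "A,B") keeps lines A to B, and quiet returns only ok. Shift and turn numbers lie between -1 and 1, and a call with a number outside is refused. Input that does not fit is refused with a message, and nothing moves.
- r.get_state(): the state, without advancing time (a new reading comes with each control period).
- r.snapshot(name): name is "scene" or "top" or "wrist"; returns the picture (400x640x3 uint8, red, green, blue); there is no depth.
- r.camera_params(name): a dict with "fx", "fy", "cx", "cy" (pixels), "rvec" (rotation vector, rad) and "tvec" (3), from world to camera coordinates, as OpenCV has them. Camera axes: x right, y down, z forward; pixel columns grow to the right and rows downward; lengths in m; the calibration is good to about 2 mm. The wrist camera is an equidistant fisheye: a pixel r from the principal point sees the ray r / f radians off the axis. A picture is of the moment at which its call begins: read the wrist's pose just before it. camera_params takes no time and is no camera call; for the wrist camera it gives the pose at the moment of the call.
- r.finish_job(): hands the job in; it is judged then, once.
The state is a dict: "clock": time; "q": joint angles; "qd": joint speeds; "joint_torque": joint torques, N m; "tool_pos": TCP position; "eef_rot": TCP orientation; "contact_force": force on the tool from outside, world axes, zero at the start; "moment": the same for the moment, N m; "opening": opening from 0.0 (shut) to 1.0 (fully open); "finger_force": force on a finger pad.
Only numpy, scipy, OpenCV 4.12 (cv2) and the standard library are available. Lean on these libraries where they do the work, as an engineer would, in place of code of your own. Each camera call takes 0.05 s, during which the arm holds its last target. There are 200 camera calls.

## Task

Slide the blue grip of the reader's dust shutter sideways to its end stop, so that the window is fully open. Then draw the orange-capped dip slide straight up out of its tube by the cap and present it to the reader: hanging upright over the middle of the yellow cross on the foot plate, agar centred level with the window's centre, pink agar face square to the window. Finish while holding it still in the air there, gripped by the cap only: fingers off the agar, the slide not touching the reader, the other dip slides, the bottle and the cup left where they are.

Things in the scene. Friction and masses are not known exactly. Their poses are not given: they have to be found in the camera images.
- reader: Dip-slide reader, fixed: white box 150 mm tall, spanning x 0 to 130 and y -50 to +110 mm of its frame, window 46 wide by 60 mm high in the front; black foot plate 100 mm wide, 8 mm high, reaching 151 mm out in front. Origin on the bench, in the front face's plane, straight below the window's centre. x points into the box (the front looks to -x), y left as seen from the robot, z up.
- window (a point): Centre of the reader's window, in the front face, 105 mm above the bench; same axes as the reader.
- reading_point (a point): Where the middle of the agar has to be: 100 mm in front of the window's centre (-x of the reader), 105 mm above the bench, straight above the middle of the yellow cross (40 mm) painted on the foot plate. Same axes as the reader.
- shutter (a joint): Dust shutter, a dark steel plate sliding in rails across the reader's front, its face up to 9 mm in front of the box. 0 = window covered, grows as it slides to the reader's +y, 0.060 m = end stop, window fully open. Starts between 0 and 0.02. Slides with about 1.5 N of friction and stays where it is left.
- shutter_grip (a point): Centre of the shutter's blue ribbed grip, a block 12 mm thick (reader x), 24 mm wide (reader y), 30 mm tall that stands above the front edge of the box, from 4 to 34 mm above its top: centre 169 mm above the bench. It moves with the shutter.
- rack: Blue plastic rack, fixed to the bench, 70 mm (x) by 235 mm (y), 60 mm tall, holding three clear plastic tubes that are clamped fast in it, 75 mm apart along its y axis (y = -75, 0, +75 mm). Tubes: outside diameter 31 mm, inside 27 mm, rims 104 mm above the bench. Origin at the centre of its underside.
- dip: Slide to be read: orange ribbed round cap, 37 mm diameter, 20 mm tall, unscrewed, resting loose on the rim of one of the tubes; below it a plug 24 mm wide, 6 mm deep, and a flat paddle ending 74 mm under the cap. About 30 g. Origin: middle of the cap's underside; z up its axis, x out of the pink agar face (pale yellow on the back). Black pen stroke on the cap top from middle to +x edge. Any yaw.
- dip_paddle: Paddle of the orange-capped dip slide, 21 mm wide, 6 mm thick, rigidly part of it, same origin and axes; agar faces 18 mm wide, 58 mm long (12 to 70 mm below the cap's underside). Fingers must not touch it.
- agar_centre (a point): Middle of the paddle's agar, on the dip slide's axis 41 mm below the cap's underside.
- dip_white: Another dip slide of the same make, white cap, in another tube. Leave alone.
- dip_blue: Another dip slide of the same make, blue cap, in another tube. Leave alone.
- dropper: Small blue dropper bottle with white cap, 26 mm in diameter, 62 mm tall, standing loose on the bench; origin at the centre of its underside. Leave alone.
- specimen_cup: Whitish specimen cup with a red lid, 63 mm in diameter, 70 mm tall, standing loose on the bench; origin at the centre of its underside. Leave alone.

How it is judged:
On the way, in this order (a step that is already met when the one before it is completed fails the run):
1. the shutter is at its end stop, window fully open (value of joint shutter above 0.056 m), for 0.2 s.
2. the orange-capped dip slide has been drawn out of its tube and is held by the fingers (z of dip in the frame of rack above 0.175 m and contact force between the fingers and dip above 1 N and contact force between dip and rack below 0.05 N), for 0.1 s.
At the end, for the whole second after the job is handed in: Shutter within 4 mm of its stop. Orange dip slide held still by the cap, touching nothing else; agar centre at the reading point within 12 mm in depth, 10 mm sideways and in height; upright within 8 deg, pink face to the window within 10 deg. Bystanders moved under 15 to 20 mm, upright (value of joint shutter above 0.056 m and x of agar_centre in the frame of reading_point between -0.012 and 0.012 m and y of agar_centre in the frame of reading_point between -0.01 and 0.01 m and z of agar_centre in the frame of reading_point between -0.01 and 0.01 m and angle between dip's own z axis and vertical below 0.14 rad and angle between the x axis of dip and the x axis of reader, either way round below 0.17 rad and x of window in the frame of dip above 0.05 m and linear speed of dip below 0.02 m/s and angular speed of dip below 0.2 rad/s and contact force between the fingers and dip above 1 N and z of the grasp point in the frame of dip above -0.005 m and contact force between dip and reader below 0.05 N and contact force between dip and rack below 0.05 N and contact force between dip and dropper below 0.05 N and contact force between dip and specimen_cup below 0.05 N and distance of each of dip_white, dip_blue from where it was at the start of the episode below 0.015 m and distance of each of dropper, specimen_cup from where it was at the start of the episode below 0.02 m and angle between each of dropper, specimen_cup's own z axis and vertical below 0.2 rad); the arm keeps its last pose, push and grip.
It fails at once if a finger touches the paddle of the orange-capped dip slide (contact force between the fingers and dip_paddle above 0.3 N).
It fails at once if the orange-capped dip slide hits the reader (contact force between dip and reader above 0.5 N).
It fails at once if another dip slide is lifted or displaced by 15 mm (distance of any of dip_white, dip_blue from where it was at the start of the episode above 0.015 m).
It fails at once if the bottle or the cup is displaced by 20 mm (distance of any of dropper, specimen_cup from where it was at the start of the episode above 0.02 m).
It also fails if it takes over 53 s, if anything falls off the work surface, if the arm or the gripper's body presses on something with over 40 N, if the wrist force passes 120 N, or if a joint passes its speed limit or range.

## Working session

There is one attempt and no reset: what is moved stays moved. The work goes in short steps, Python scripts to look and compute and a tool call to move; the robot and the scene stay as the last step left them, time stands still between calls to the robot, and variables do not carry over. Pictures are saved under pics/ and viewed, at most 10 in all, crops included, and the job is handed in when it is done.

```bash
ls; mkdir -p pics; python3 - <<'E'
from plant import r
import cv2,numpy as np
for n in("scene","top"):
    im=r.snapshot(n); cv2.imwrite(f"pics/{n}0.png",im[:,:,::-1])
    p=r.camera_params(n); R=cv2.Rodrigues(np.array(p["rvec"]))[0]; print(n,p["fx"],p["cx"],p["cy"],-R.T@np.array(p["tvec"]),R[2])
s=r.get_state();print(s["tool_pos"],s["eef_rot"],s["clock"],s["contact_force"],r.grip_depth)
E
```

```text
pics
plant.py
scene 380.13159587218274 319.47306904822034 203.89545413180647 [1.09323201 0.24661536 0.72314886] [-0.61119456 -0.33721686 -0.71604888]
top 453.6839862560867 320.86929149299 201.54640778793762 [ 0.38422844 -0.03351058  1.07576339] [ 0.19112812  0.02708259 -0.98119141]
[0.28104517 0.5575429  0.2045998 ] [ 2.31261349e-01  9.72891305e-01 -8.25042443e-04 -1.29212386e-04] 0.1 [ 0.30750717  0.25347795 -0.19195518] -0.0187
```

View pics/top0.png

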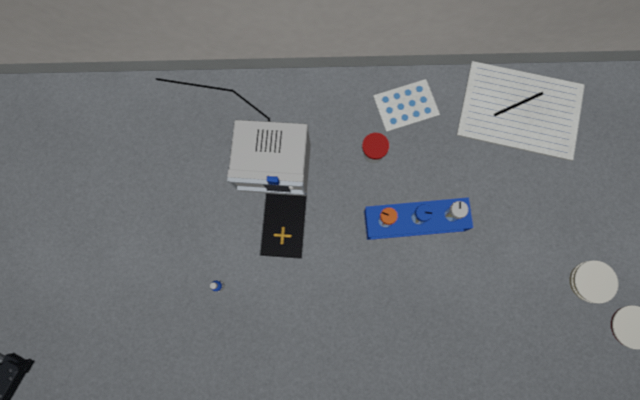

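View pics/scene0.png

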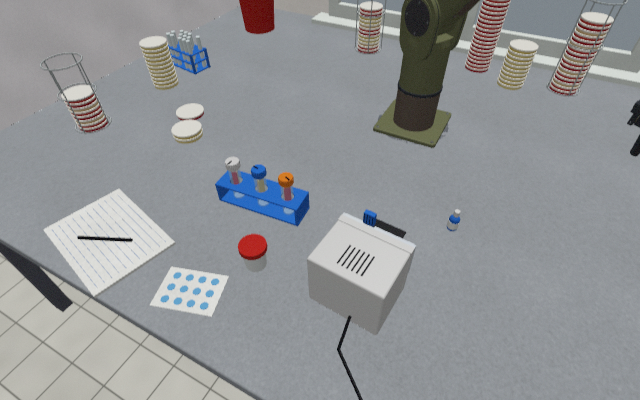

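The top view has the cap at (389,216), the cross at (283,236), the grip at (273,180), the dropper at (216,286) and the cup at (376,146). The scene view agrees with it. Next I'll measure these.

```bash
cat > h.py <<'E'
from plant import r
import cv2,numpy as np
from scipy.spatial.transform import Rotation as Ro
def ray(p,uv):
    R=cv2.Rodrigues(np.array(p["rvec"]))[0]; c=-R.T@np.array(p["tvec"])
    return c,R.T@np.array([(uv[0]-p["cx"])/p["fx"],(uv[1]-p["cy"])/p["fy"],1])
def onz(p,uv,z):
    c,d=ray(p,uv); return c+d*(z-c[2])/d[2]
def proj(p,X):
    R=cv2.Rodrigues(np.array(p["rvec"]))[0]; x=R@np.array(X)+np.array(p["tvec"]); return [p["fx"]*x[0]/x[2]+p["cx"],p["fy"]*x[1]/x[2]+p["cy"]]
def blobs(im,lo,hi,roi,amin=6):
    hsv=cv2.cvtColor(im,cv2.COLOR_RGB2HSV); m=cv2.inRange(hsv,np.array(lo),np.array(hi))
    k=np.zeros_like(m); x0,y0,x1,y1=roi; k[y0:y1,x0:x1]=255; m&=k
    n,l,s,c=cv2.connectedComponentsWithStats(m)
    return m,l,[(i,s[i].tolist(),c[i].round(2).tolist()) for i in range(1,n) if s[i,4]>=amin]
def rect(l,i): return cv2.minAreaRect(np.argwhere(l==i)[:,::-1].astype(np.float32))
E
python3 - <<'E'
from h import *
im=cv2.imread("pics/top0.png")[:,:,::-1].copy(); p=r.camera_params("top")
def go(name,lo,hi,roi,z,amin=15):
    m,l,b=blobs(im,lo,hi,roi,amin)
    for i,s,c in b:
        R=rect(l,i); print(name,s,c,onz(p,c,z).round(4),"rect",np.round(R[0],1),np.round(R[1],1),round(R[2],1), "rc",onz(p,R[0],z)[:2].round(4))
        if name in("rack","foot","box"): print([onz(p,q,z)[:2].round(4).tolist() for q in cv2.boxPoints(R)])
go("cap",(5,150,120),(20,255,255),(360,190,420,240),.124)
go("cross",(15,100,100),(35,255,255),(255,190,310,260),.008)
go("grip",(100,120,60),(125,255,255),(225,165,320,195),.184,8)
go("rack",(100,150,60),(125,255,255),(350,190,490,250),.06,500)
go("foot",(0,0,0),(180,255,30),(250,196,315,265),.008,300)
go("box",(0,0,130),(180,40,255),(220,110,320,185),.15,300)
go("cup",(0,150,80),(5,255,255),(350,120,410,170),.07)
go("drop",(100,100,60),(125,255,255),(200,270,230,300),.04,8)
crop=lambda a,b,c,d,k:cv2.resize(im[b:d,a:c],None,fx=k,fy=k,interpolation=cv2.INTER_CUBIC)
a=crop(225,110,315,265,3.8)[:580]; b=crop(360,190,480,245,3.8)
o=np.zeros((590,800,3),np.uint8);o[:a.shape[0],:a.shape[1]]=a;o[:b.shape[0],344:344+b.shape[1]]=b
s=cv2.imread("pics/scene0.png")[:,:,::-1]; c=cv2.resize(s[200:270,300:410],None,fx=4,fy=4,interpolation=cv2.INTER_CUBIC); o[230:230+280,344:344+440]=c
cv2.imwrite("pics/crop.png",o[:,:,::-1])
E
```

```text
cap [381, 208, 15, 16, 175] [388.49, 215.95] [ 0.5366 -0.1501  0.124 ] rect [388.3 215.8] [14.1 14.8] 45.0 rc [ 0.537  -0.1496]
cross [274, 227, 18, 17, 92] [282.18, 235.23] [0.5122 0.0884 0.008 ] rect [282. 235.] [12.1 13.5] 48.8 rc [0.5126 0.0887]
grip [267, 176, 12, 9, 83] [272.63, 180.27] [0.6033 0.0886 0.184 ] rect [272.5 180. ] [ 8. 11.] 90.0 rc [0.6038 0.0889]
rack [365, 198, 108, 41, 2609] [416.17, 219.41] [ 0.5382 -0.2197  0.06  ] rect [418.2 218.2] [ 32.4 105.8] 84.9 rc [ 0.541  -0.2244]
[[0.5687, -0.1035], [0.5871, -0.342], [0.5137, -0.3432], [0.4953, -0.108]]
foot [261, 196, 44, 61, 1673] [282.62, 220.54] [0.5473 0.0876 0.008 ] rect [282.9 225.2] [39.2 61. ] 4.6 rc [0.5361 0.0868]
[[0.4683, 0.1382], [0.6145, 0.1288], [0.6054, 0.0342], [0.4599, 0.046]]
box [227, 120, 80, 65, 4261] [267.02, 152.62] [0.6724 0.106  0.15  ] rect [266.5 152.5] [76.4 62.4] 3.3 rc [0.6728 0.1071]
[[0.6106, 0.1908], [0.7494, 0.1874], [0.7363, 0.0218], [0.5987, 0.0295]]
cup [363, 133, 26, 26, 532] [375.26, 145.56] [ 0.71   -0.1323  0.07  ] rect [375.5 145.5] [25. 25.] 90.0 rc [ 0.7101 -0.1329]
drop [213, 281, 9, 10, 50] [217.64, 285.56] [0.3957 0.2301 0.04  ] rect [217.  285.5] [9. 8.] 90.0 rc [0.3959 0.2316]
```

View pics/crop.png

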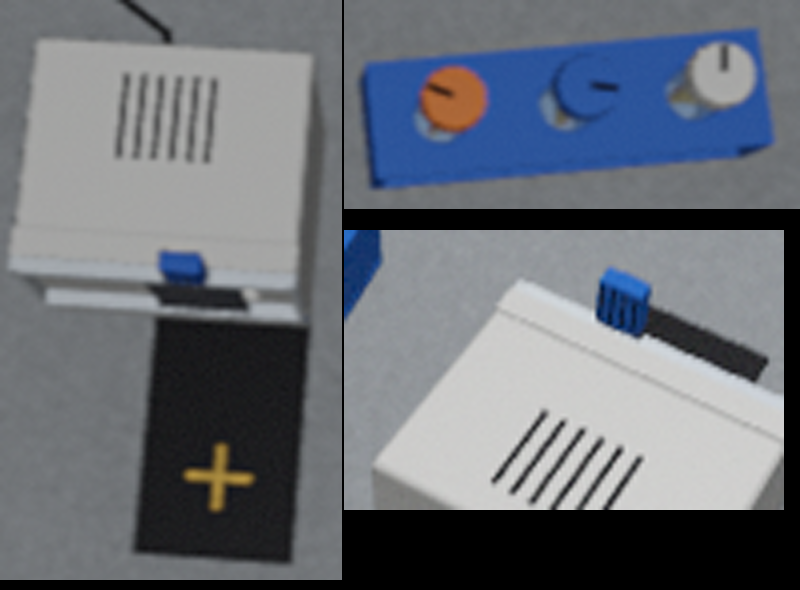

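```bash
cat >> h.py <<'E'
def delta(pos,yawdeg):
    s=r.get_state(); R0=Ro.from_quat(s["eef_rot"]); a=np.radians(yawdeg); best=None
    for b in(a,a+np.pi):
        y=np.array([np.cos(b),np.sin(b),0]); z=np.array([0,0,-1.])
        w=(R0.inv()*Ro.from_matrix(np.c_[np.cross(y,z),y,z])).as_rotvec()
        if best is None or np.linalg.norm(w)<np.linalg.norm(best): best=w
    print("delta",R0.inv().apply(np.array(pos)-s["tool_pos"]).round(4),best.round(4),"t",round(s["clock"],2),"q7",round(s["q"][6],2))
E
python3 - <<'E'
from h import *
delta((.604,.0885,.25),85.7)
E
```

```text
delta [-0.4995 -0.2736 -0.0449] [-1.700e-03 -2.000e-04 -3.917e-01] t 0.1 q7 -0.22
```

Units first: shifts go in shares of 0.5 m and turns go in shares of 2 rad. So -0.5 m / 0.5 = -1, -0.274 m / 0.5 = -0.548, -0.39 rad / 2 = -0.195.

move_tool:
  moves:
    - {"finger_gap": 0.6, "pos": [0, 0, -0.09]}
    - {"finger_gap": 0.6, "pos": [-1, -0.548, -0.09], "r": [0, 0, -0.195]}
    - {"finger_gap": 0.6, "pos": [-1, -0.548, -0.09], "r": [0, 0, -0.195]}
    - {"finger_gap": 0.6, "pos": [-1, -0.548, -0.09], "r": [0, 0, -0.195]}
    - {"finger_gap": 0.6, "pos": [-1, -0.548, -0.09], "r": [0, 0, -0.195]}
    - {"finger_gap": 0.6, "pos": [-1, -0.548, -0.09], "r": [0, 0, -0.195]}
    - {"finger_gap": 0.6, "pos": [-1, -0.548, -0.09], "r": [0, 0, -0.195]}
    - {"finger_gap": 0.6, "pos": [-1, -0.548, -0.09], "r": [0, 0, -0.195]}
    - {"finger_gap": 0.6, "pos": [-1, -0.548, -0.09], "r": [0, 0, -0.195]}
    - {"finger_gap": 0.6, "pos": [-1, -0.548, -0.09], "r": [0, 0, -0.195]}
  grip_n: 10

```text
clock: 1.1
tool_pos: [0.537, 0.1854, 0.2501]
eef_rot: [0.038, 0.999, -0.0, -0.0]
contact_force: [0.1, 1.0, 0.2]
opening: 0.6
finger_force: 0.0
```

move_tool:
  moves:
    - {"finger_gap": 0.6}
    - {"finger_gap": 0.6}

```text
clock: 1.3
tool_pos: [0.5366, 0.186, 0.2498]
eef_rot: [0.04, 0.999, -0.0, -0.001]
contact_force: [-0.6, 0.3, -0.2]
opening: 0.599
finger_force: 0.0
```

```bash
python3 - <<'E'
from h import *
delta((.604,.0885,.25),85.7)
E
```

```text
delta [-0.075  -0.0917 -0.0003] [-0.0004 -0.001  -0.0052] t 1.3 q7 0.86
```

To row units: -0.092 m / 0.5 = -0.184, -0.075 m / 0.5 = -0.15, -0.005 rad / 2 = -0.0025.

move_tool:
  moves:
    - {"finger_gap": 0.6, "pos": [-0.15, -0.184, 0], "r": [0, 0, -0.0025]}
    - {"finger_gap": 0.6, "pos": [-0.15, -0.184, 0], "r": [0, 0, -0.0025]}
    - {"finger_gap": 0.6, "pos": [-0.15, -0.184, 0], "r": [0, 0, -0.0025]}
    - {"finger_gap": 0.6, "pos": [-0.15, -0.184, 0], "r": [0, 0, -0.0025]}
    - {"finger_gap": 0.6, "pos": [-0.15, -0.184, 0], "r": [0, 0, -0.0025]}

```text
clock: 1.8
tool_pos: [0.6029, 0.0929, 0.2501]
eef_rot: [0.034, 0.999, 0.001, -0.001]
contact_force: [-0.7, 0.9, 0.6]
opening: 0.597
finger_force: 0.0
```

```bash
python3 - <<'E'
from h import *
delta((.604,.0885,.16),85.7)
im=r.snapshot("wrist"); cv2.imwrite("pics/w1.png",im[:,:,::-1])
E
```

```text
delta [-0.0016 -0.0045  0.0901] [ 0.002  -0.0015  0.0064] t 1.8 q7 1.06
```

View pics/w1.png

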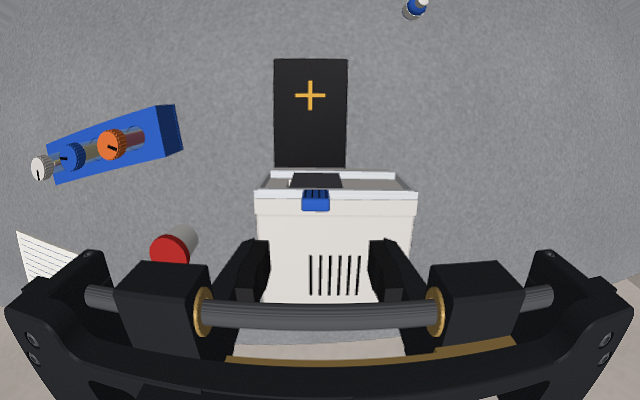

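The wrist view shows the grip at (316,200) between the fingers, the cross at (310,95) and the orange cap at (111,145). I'll compute their positions with the fisheye model.

```bash
cat >> h.py <<'E'
def wz(p,uv,z):
    R=cv2.Rodrigues(np.array(p["rvec"]))[0]; c=-R.T@np.array(p["tvec"])
    v=np.array([(uv[0]-p["cx"])/p["fx"],(uv[1]-p["cy"])/p["fy"]]); t=np.linalg.norm(v)
    d=R.T@np.r_[v/t*np.sin(t),np.cos(t)]; return c+d*(z-c[2])/d[2]
E
python3 - <<'E'
from h import *
p=r.camera_params("wrist"); im=cv2.imread("pics/w1.png")[:,:,::-1].copy()
print(p["cx"],p["cy"])
m,l,b=blobs(im,(100,120,50),(125,255,255),(290,180,340,220),20)
for i,s,c in b:
    x0,y0,w,h,_=s; print(s,c,[wz(p,q,.184).round(4)[:2].tolist() for q in((x0-.5,y0+h-.5),(x0+w-.5,y0+h-.5),(x0+w/2,y0+h/2))])
m,l,b=blobs(im,(15,100,100),(35,255,255),(280,60,340,140),20)
for i,s,c in b: print("cross",s,c,wz(p,c,.008).round(4))
m,l,b=blobs(im,(5,150,120),(15,255,255),(85,120,140,170),20)
for i,s,c in b: print("cap",s,c,wz(p,c,.124).round(4))
for q in((255,192),(416,192),(255,216),(416,216)): print("box edge",wz(p,q,.15).round(4))
print(im[186:216,312].tolist())
E
```

```text
318.64473825671644 197.53898012465294
[302, 190, 28, 21, 540] [315.52, 200.54] [[0.611, 0.0784], [0.6125, 0.1019], [0.6029, 0.0912]]
cross [294, 80, 32, 31, 244] [309.77, 94.4] [0.5116 0.0877 0.008 ]
cap [97, 130, 25, 30, 489] [107.81, 144.3] [ 0.5383 -0.1486  0.124 ]
box edge [0.6018 0.0327 0.15  ]
box edge [0.612  0.1876 0.15  ]
box edge [0.6261 0.0295 0.15  ]
box edge [0.6371 0.1885 0.15  ]
[[47, 47, 50], [65, 64, 68], [122, 122, 124], [100, 100, 98], [0, 0, 5], [6, 6, 12], [4, 5, 12], [10, 10, 16], [9, 11, 15], [5, 7, 14], [10, 14, 28], [18, 33, 65], [33, 68, 138], [44, 88, 176], [48, 97, 194], [51, 100, 199], [51, 99, 198], [49, 98, 197], [50, 99, 197], [48, 97, 195], [48, 96, 194], [49, 97, 194], [49, 97, 194], [45, 94, 193], [27, 75, 167], [179, 178, 193], [227, 223, 215], [221, 218, 213], [222, 219, 214], [211, 206, 201]]
```

To row units: 0.09 m / 0.5 = 0.18, 0.075 m / 0.5 = 0.15.

move_tool:
  moves:
    - {"finger_gap": 0.6, "pos": [0, 0.004, 0.09]}
    - {"finger_gap": 0.6, "pos": [0, 0.004, 0.15]}
    - {"finger_gap": 0.6, "pos": [0, 0.004, 0.18]}
    - {"finger_gap": 0.6, "pos": [0, 0.004, 0.18]}

```text
clock: 2.25
tool_pos: [0.6012, 0.0946, 0.1583]
eef_rot: [0.034, 0.999, 0.0, -0.003]
contact_force: [0.9, -0.2, -0.1]
opening: 0.604
finger_force: 0.0
```

move_tool:
  moves:
    - {"finger_gap": 0.2}
    - {"finger_gap": 0.2}
    - {"finger_gap": 0.2}
    - {"finger_gap": 0.2}
    - {"finger_gap": 0.2}
    - {"finger_gap": 0.2}
  grip_n: 6

```text
clock: 2.85
tool_pos: [0.6043, 0.0919, 0.1605]
eef_rot: [0.036, 0.999, 0.0, 0.0]
contact_force: [-0.5, -0.4, 0.2]
opening: 0.202
finger_force: 0.0
```

```bash
python3 - <<'E'
from h import *
a=r.snapshot("wrist"); b=r.snapshot("scene");t=r.snapshot("top")
o=np.zeros((520,800,3),np.uint8)
o[:250,:400]=cv2.resize(a,(400,250)); o[260:510,:400]=cv2.resize(a[130:230,240:400],(400,250)); o[:250,400:]=cv2.resize(b[170:270,300:460],(400,250)); o[260:510,400:]=cv2.resize(t[130:230,200:360],(400,250))
cv2.imwrite("pics/c2.png",o[:,:,::-1])
E
```

```text
(no output)
```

View pics/c2.png

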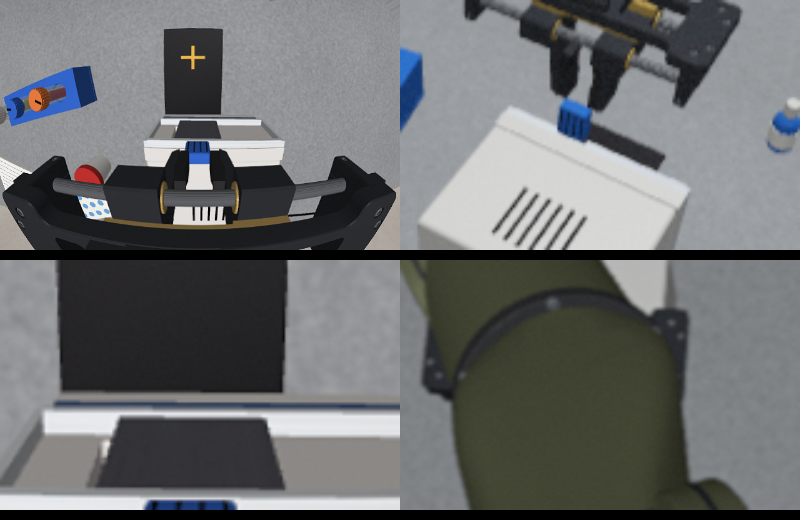

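The fingers closed without catching the grip: they're visible beside or above it in the scene view. I'll triangulate the grip across two views.

```bash
python3 - <<'E'
from h import *
im=cv2.imread("pics/scene0.png")[:,:,::-1].copy(); p=r.camera_params("scene"); pt=r.camera_params("top")
m,l,b=blobs(im,(100,120,40),(125,255,255),(355,200,385,230),10); print(b)
s=r.get_state(); R=Ro.from_quat(s["eef_rot"])
print("tcp",s["tool_pos"].round(4) if hasattr(s["tool_pos"],'round') else s["tool_pos"],proj(p,s["tool_pos"]), "gripproj",proj(p,(.605,.0905,.169)))
print("box corner proj (frontright/left top)",proj(p,(.612+.0037,.081-.05,.15)),proj(p,(.62,.19,.15)))
for c in b:
    c1,d1=ray(p,c[2]); c2,d2=ray(pt,(272.6,180.3))
    A=np.c_[d1,-d2]; k=np.linalg.lstsq(A,c2-c1,rcond=None)[0]; print("tri",c1+k[0]*d1,c2+k[1]*d2)
E
```

```text
[(1, [363, 210, 14, 16, 169], [369.38, 217.51])]
tcp [0.6042 0.092  0.1604] [np.float64(370.53988736718355), np.float64(219.65570096273981)] gripproj [np.float64(370.0765619980073), np.float64(216.725111398354)]
box corner proj (frontright/left top) [np.float64(340.2145382218618), np.float64(216.39566342750487)] [np.float64(414.8166764283553), np.float64(246.8033563542263)]
tri [0.60724259 0.09000508 0.16863748] [0.6069539  0.09077729 0.1686724 ]
```

```bash
python3 - <<'E'
from h import *
p=r.camera_params("wrist"); s=r.get_state(); Rc=cv2.Rodrigues(np.array(p["rvec"]))[0]
print("cam",(-Rc.T@np.array(p["tvec"])).round(4),"axis",Rc[2].round(3),"tcp",s["tool_pos"])
def wp(X):
    x=Rc@np.array(X)+np.array(p["tvec"]); t=np.arctan2(np.hypot(x[0],x[1]),x[2]); v=x[:2]/np.hypot(x[0],x[1])*t; return np.round([p["fx"]*v[0]+p["cx"],p["fy"]*v[1]+p["cy"]],1)
R=Ro.from_quat(s["eef_rot"])
pts=[]
for y in(-.009,.009,-.026,.026): pts.append(wp(s["tool_pos"]+R.apply([0,y,0])))
print("tips",pts,"grip top corners",wp((.601,.079,.184)),wp((.613,.102,.184)))
a=r.snapshot("wrist"); o=cv2.resize(a[180:340,220:420],(800,640))[:600]
for q in pts: cv2.circle(o,(int((q[0]-220)*4),int((q[1]-180)*4)),4,(255,0,0),-1)
cv2.imwrite("pics/w3.png",o[:,:,::-1])
E
```

```text
cam [0.524  0.0976 0.3386] axis [ 0.304 -0.023 -0.952] tcp [0.60422157 0.09195566 0.16036002]
tips [array([304.8, 232.7]), array([333.3, 232.7]), array([278. , 232.5]), array([360.1, 232.6])] grip top corners [295.5 246.3] [337.7 262.4]
```

View pics/w3.png

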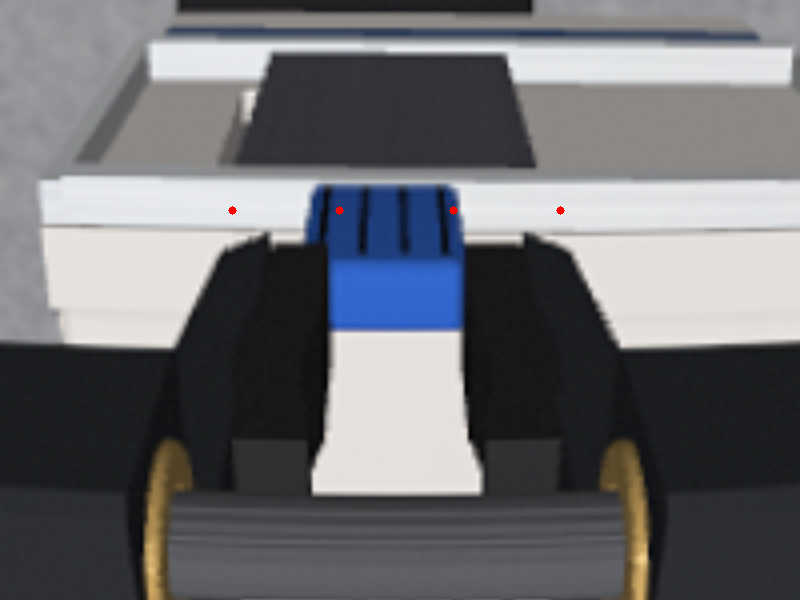

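The finger inner edges, columns 302 and 336, flank the grip top. The opening just isn't tight yet, so I'll close further.

move_tool:
  moves:
    - {"finger_gap": 0.0}
    - {"finger_gap": 0.0}
    - {"finger_gap": 0.0}
    - {"finger_gap": 0.0}
  grip_n: 6

```text
clock: 3.45
tool_pos: [0.6042, 0.092, 0.1603]
eef_rot: [0.036, 0.999, 0.0, -0.0]
contact_force: [-0.0, 0.1, -0.9]
opening: 0.005
finger_force: 0.0
```

```bash
python3 - <<'E'
from h import *
a=r.snapshot("wrist"); b=r.snapshot("scene")
o=np.zeros((480,800,3),np.uint8)
o[:,:400]=cv2.resize(a[200:320,270:370],(400,480)); o[:,400:]=cv2.resize(b[170:266,320:400],(400,480))
cv2.imwrite("pics/c4.png",o[:,:,::-1])
E
```

```text
(no output)
```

View pics/c4.png

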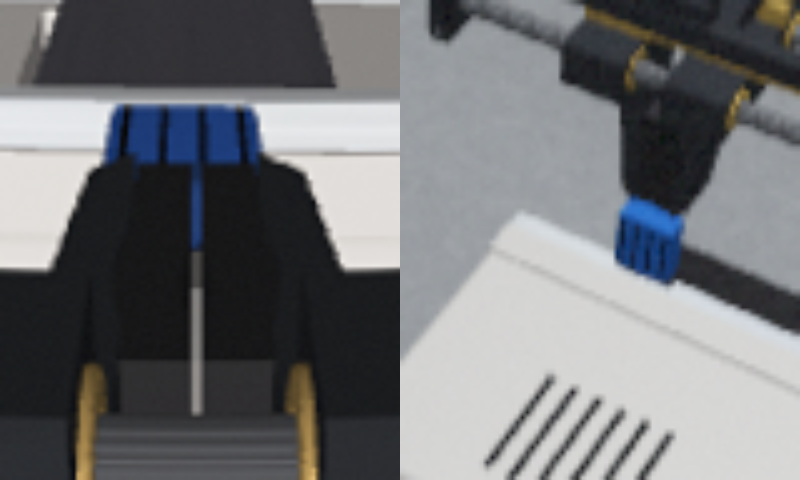

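Closed fingers sit just above the grip: tip end at wrist (319,240) and scene (372,211). I'll triangulate the real fingertip.

```bash
python3 - <<'E'
from h import *
p=r.camera_params("wrist"); ps=r.camera_params("scene"); s=r.get_state()
for uw,us in(((319,240),(372,211)),((319,240),(371,213))):
    c1,d1=ray(ps,us); A=wz(p,uw,.16);B=wz(p,uw,.2); d2=B-A
    k=np.linalg.lstsq(np.c_[d1,-d2],A-c1,rcond=None)[0]; print((c1+k[0]*d1).round(4),(A+k[1]*d2).round(4))
print(s["tool_pos"],s["q"])
for z in(.16,.17,.18,.185,.19): print(z,wz(p,(319,240),z).round(4),onz(ps,(372,211),z).round(4))
E
```

```text
[0.5997 0.0912 0.1808] [0.5995 0.0923 0.1807]
[0.6019 0.0904 0.1767] [0.6015 0.0922 0.1765]
[0.6042098  0.09196098 0.16031986] [-0.0546923   0.73391125 -0.30600747  1.65115423  0.28482796  0.80067251
  1.0127687 ]
0.16 [0.6094 0.0916 0.16  ] [0.5808 0.0853 0.16  ]
0.17 [0.6047 0.092  0.17  ] [0.5899 0.0881 0.17  ]
0.18 [0.5999 0.0923 0.18  ] [0.599 0.091 0.18 ]
0.185 [0.5975 0.0925 0.185 ] [0.6035 0.0924 0.185 ]
0.19 [0.5951 0.0926 0.19  ] [0.6081 0.0939 0.19  ]
```

move_tool:
  moves:
    - {"finger_gap": 0.0, "pos": [0, 0, 0.004]}
    - {"finger_gap": 0.0, "pos": [0, 0, 0.008]}
    - {"finger_gap": 0.0, "pos": [0, 0, 0.008]}
    - {"finger_gap": 0.0, "pos": [0, 0, 0.008]}

```text
clock: 3.95
tool_pos: [0.6041, 0.092, 0.1562]
eef_rot: [0.036, 0.999, 0.0, -0.0]
contact_force: [-0.4, -0.2, 0.1]
opening: 0.004
finger_force: 0.0
```

move_tool:
  moves:
    - {"finger_gap": 0.0, "pos": [0, 0, 0.004]}
    - {"finger_gap": 0.0, "pos": [0, 0, 0.006]}
    - {"finger_gap": 0.0, "pos": [0, 0, 0.006]}

```text
clock: 4.25
tool_pos: [0.6041, 0.0919, 0.1531]
eef_rot: [0.036, 0.999, -0.0, -0.0]
contact_force: [-0.6, 0.7, 0.3]
opening: 0.006
finger_force: 0.0
```

Contact force appears at a reported TCP z of about 0.152. That fits the real fingertip resting on the grip top (0.184), about 32 mm above the reported TCP, as the triangulation suggested. It could also be the box top, so I'll open the fingers and lower carefully astride the grip to find out.

To row units: -0.006 m / 0.5 = -0.012.

move_tool:
  moves:
    - {"finger_gap": 0.6, "pos": [0, 0, -0.012]}
    - {"finger_gap": 0.6, "pos": [0, 0, -0.012]}
    - {"finger_gap": 0.6, "pos": [0, 0, -0.012]}
    - {"finger_gap": 0.6, "pos": [0, 0, -0.012]}
    - {"finger_gap": 0.6, "pos": [0, 0, -0.012]}

```text
clock: 5.1
tool_pos: [0.6041, 0.0919, 0.1561]
eef_rot: [0.036, 0.999, -0.0, -0.0]
contact_force: [0.1, -0.1, -0.4]
opening: 0.433
finger_force: 0.0
```

move_tool:
  moves:
    - {"finger_gap": 0.6, "pos": [0, 0, 0.006]}
    - {"finger_gap": 0.6, "pos": [0, 0, 0.012]}
    - {"finger_gap": 0.6, "pos": [0, 0, 0.018]}
    - {"finger_gap": 0.6, "pos": [0, 0, 0.02]}
    - {"finger_gap": 0.6, "pos": [0, 0, 0.02]}

```text
clock: 5.6
tool_pos: [0.6041, 0.0919, 0.146]
eef_rot: [0.036, 0.999, -0.0, -0.0]
contact_force: [-0.5, -0.2, 0.0]
opening: 0.598
finger_force: 0.0
```

That's below 0.150 with no contact, so the offset is real. Lowering a bit more and gripping.

To row units: 0.016 m / 0.5 = 0.032, 0.012 m / 0.5 = 0.024.

move_tool:
  moves:
    - {"finger_gap": 0.6, "pos": [0, 0, 0.008]}
    - {"finger_gap": 0.6, "pos": [0, 0, 0.016]}
    - {"finger_gap": 0.6, "pos": [0, 0, 0.024]}
    - {"finger_gap": 0.6, "pos": [0, 0, 0.032]}
    - {"finger_gap": 0.6, "pos": [0, 0, 0.032]}

```text
clock: 6.1
tool_pos: [0.6037, 0.0918, 0.1296]
eef_rot: [0.036, 0.999, -0.0, -0.001]
contact_force: [0.2, -0.0, -0.2]
opening: 0.602
finger_force: 0.0
```

move_tool:
  moves:
    - {"finger_gap": 0.0}
    - {"finger_gap": 0.0}
    - {"finger_gap": 0.0}
    - {"finger_gap": 0.0}
    - {"finger_gap": 0.0}
    - {"finger_gap": 0.0}
  grip_n: 6

```text
clock: 6.7
tool_pos: [0.6044, 0.0916, 0.1305]
eef_rot: [0.036, 0.999, -0.0, 0.0]
contact_force: [0.1, -0.6, 1.7]
opening: 0.273
finger_force: 6.0
```

Gripped, reading 24 mm wide. Now sliding toward +y.

To row units: 0.04 m / 0.5 = 0.08, 0.032 m / 0.5 = 0.064.

move_tool:
  moves:
    - {"finger_gap": 0.0, "pos": [0, 0.016, 0]}
    - {"finger_gap": 0.0, "pos": [0, 0.032, 0]}
    - {"finger_gap": 0.0, "pos": [0, 0.048, 0]}
    - {"finger_gap": 0.0, "pos": [0, 0.064, 0]}
    - {"finger_gap": 0.0, "pos": [0, 0.08, 0]}
    - {"finger_gap": 0.0, "pos": [0, 0.08, 0]}

```text
clock: 7.3
tool_pos: [0.6078, 0.1347, 0.1305]
eef_rot: [0.035, 0.999, 0.001, 0.001]
contact_force: [1.8, 1.2, 0.3]
opening: 0.271
finger_force: 6.0
```

move_tool:
  moves:
    - {"finger_gap": 0.0, "pos": [0, 0.008, 0]}
    - {"finger_gap": 0.0, "pos": [0, 0.016, 0]}
    - {"finger_gap": 0.0, "pos": [0, 0.016, 0]}

```text
clock: 7.6
tool_pos: [0.6082, 0.1402, 0.1305]
eef_rot: [0.036, 0.999, 0.0, 0.001]
contact_force: [1.9, -0.2, 1.8]
opening: 0.269
finger_force: 6.0
```

move_tool:
  moves:
    - {"finger_gap": 0.0, "pos": [0, 0.008, 0]}
    - {"finger_gap": 0.0, "pos": [0, 0.012, 0]}
    - {"finger_gap": 0.0, "pos": [0, 0.012, 0]}

```text
clock: 7.9
tool_pos: [0.6081, 0.1401, 0.1303]
eef_rot: [0.038, 0.999, -0.004, -0.0]
contact_force: [1.9, -9.2, 5.9]
opening: 0.271
finger_force: 6.0
```

The shutter stopped at 48.5 mm of travel, with 9 N against the stop. Releasing and rising.

To row units: -0.08 m / 0.5 = -0.16, -0.006 m / 0.5 = -0.012.

move_tool:
  moves:
    - {"finger_gap": 0.0, "pos": [0, -0.012, 0]}
    - {"finger_gap": 0.5, "pos": [0, -0.012, 0]}
    - {"finger_gap": 0.5, "pos": [0, -0.012, 0]}
    - {"finger_gap": 0.5, "pos": [0, -0.012, 0]}
    - {"finger_gap": 0.5, "pos": [0, -0.012, 0]}
    - {"finger_gap": 0.5, "pos": [0, -0.012, -0.09]}
    - {"finger_gap": 0.5, "pos": [0, -0.012, -0.16]}
    - {"finger_gap": 0.5, "pos": [0, -0.012, -0.16]}

```text
clock: 8.7
tool_pos: [0.6107, 0.1417, 0.2153]
eef_rot: [0.036, 0.999, 0.002, 0.004]
contact_force: [0.2, 0.0, 0.1]
opening: 0.504
finger_force: 0.0
```

```bash
python3 - <<'E'
from h import *
delta((.537,-.149,.20),4.4)
E
```

```text
delta [ 0.0528 -0.2953  0.0136] [0.0097 0.0042 1.4223] t 8.7 q7 0.98
```

To row units: -0.295 m / 0.5 = -0.59, 0.053 m / 0.5 = 0.106, 1.42 rad / 2 = 0.71.

move_tool:
  moves:
    - {"finger_gap": 0.8, "pos": [0.106, -0.59, 0], "r": [0.005, 0.002, 0.71]}
    - {"finger_gap": 0.8, "pos": [0.106, -0.59, 0], "r": [0.005, 0.002, 0.71]}
    - {"finger_gap": 0.8, "pos": [0.106, -0.59, 0], "r": [0.005, 0.002, 0.71]}
    - {"finger_gap": 0.8, "pos": [0.106, -0.59, 0], "r": [0.005, 0.002, 0.71]}
    - {"finger_gap": 0.8, "pos": [0.106, -0.59, 0], "r": [0.005, 0.002, 0.71]}
    - {"finger_gap": 0.8, "pos": [0.106, -0.59, 0], "r": [0.005, 0.002, 0.71]}
    - {"finger_gap": 0.8, "pos": [0.106, -0.59, 0], "r": [0.005, 0.002, 0.71]}
    - {"finger_gap": 0.8, "pos": [0.106, -0.59, 0], "r": [0.005, 0.002, 0.71]}
    - {"finger_gap": 0.8, "pos": [0.106, -0.59, 0], "r": [0.005, 0.002, 0.71]}
    - {"finger_gap": 0.8, "pos": [0.106, -0.59, 0], "r": [0.005, 0.002, 0.71]}
  grip_n: 20

```text
clock: 9.7
tool_pos: [0.5332, -0.1502, 0.2096]
eef_rot: [0.68, 0.733, -0.005, -0.003]
contact_force: [-1.5, 0.5, 0.1]
opening: 0.8
finger_force: 0.0
```

```bash
python3 - <<'E'
from h import *
delta((.537,-.149,.20),4.4)
E
```

```text
delta [0.0009 0.004  0.0096] [-0.0106  0.0027 -0.0022] t 9.7 q7 0.31
```

To row units: -0.005 rad / 2 = -0.0025.

move_tool:
  moves:
    - {"finger_gap": 0.8, "r": [-0.0025, 0, 0]}
    - {"finger_gap": 0.8, "r": [-0.0025, 0, 0]}
    - {"finger_gap": 0.8, "r": [-0.0025, 0, 0]}

```text
clock: 10.0
tool_pos: [0.5334, -0.1504, 0.21]
eef_rot: [0.678, 0.735, -0.003, -0.001]
contact_force: [0.3, -0.4, 0.6]
opening: 0.8
finger_force: 0.0
```

```bash
python3 - <<'E'
from h import *
p=r.camera_params("wrist"); im=r.snapshot("wrist"); t=r.snapshot("top"); pt=r.camera_params("top")
m,l,b=blobs(im,(4,150,100),(18,255,255),(0,0,640,400),60)
i,s,c=max(b,key=lambda q:q[1][4]); print(s,c)
delta((.537,-.149,.1),4.4)
x0,y0,w,h=s[:4]
roi=im[max(0,y0-8):y0+h+8,x0-8:x0+w+8]
for sc in(6,): cv2.imwrite("pics/w5.png",cv2.resize(roi,None,fx=sc,fy=sc,interpolation=cv2.INTER_CUBIC)[:600,:800,::-1])
# dark pen pixels inside the cap's convex hull
hull=cv2.convexHull(np.argwhere(l==i)[:,::-1].astype(np.int32)); hm=np.zeros_like(m); cv2.fillConvexPoly(hm,hull,255)
hm=cv2.erode(hm,np.ones((5,5))); g=cv2.cvtColor(im,cv2.COLOR_RGB2HSV)[:,:,2]; d=((hm>0)&(g<80)).astype(np.uint8)
n,ll,ss,cc=cv2.connectedComponentsWithStats(d)
for k in range(1,n):
    if ss[k,4]>15:
        P=np.array([wz(p,q[::-1],.124)[:2] for q in np.argwhere(ll==k)]); u=np.linalg.svd(P-P.mean(0))[2][0]; tt=(P-P.mean(0))@u
        print("pen",ss[k].tolist(),cc[k],P.mean(0).round(4),"ends",(P.mean(0)+u*tt.min()).round(4),(P.mean(0)+u*tt.max()).round(4))
q=hull[:,0]; W=np.array([wz(p,a,.124)[:2] for a in q]).astype(np.float32); print("circ@.124",cv2.minEnclosingCircle(W))
E
```

```text
[307, 170, 40, 41, 1148] [325.98, 190.66]
delta [0.0016 0.004  0.1102] [-0.0044  0.0029  0.003 ] t 10.1 q7 0.32
pen [327, 178, 10, 15, 56] [331.32142857 185.125     ] [ 0.5426 -0.144 ] ends [ 0.5454 -0.1377] [ 0.5398 -0.1504]
circ@.124 ((0.5388787388801575, -0.14895670115947723), 0.019116105511784554)
```

View pics/w5.png

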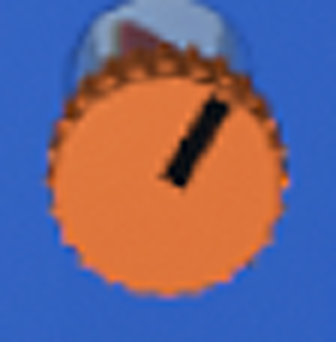

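The pen stroke runs from about (.5398,-.150) to (.5454,-.138), so the dip yaw is about 67°. The cap centre is about (.539,-.150). Now lowering to the cap.

Units first: shifts go in shares of 0.5 m and turns go in shares of 2 rad. So 0.08 m / 0.5 = 0.16, 0.07 m / 0.5 = 0.14.

move_tool:
  moves:
    - {"finger_gap": 0.8, "pos": [0, 0.011, 0.08]}
    - {"finger_gap": 0.8, "pos": [0, 0.011, 0.14]}
    - {"finger_gap": 0.8, "pos": [0, 0.011, 0.16]}
    - {"finger_gap": 0.8, "pos": [0, 0.011, 0.16]}
    - {"finger_gap": 0.8, "pos": [0, 0.011, 0.16]}

```text
clock: 10.6
tool_pos: [0.5395, -0.1508, 0.1312]
eef_rot: [0.679, 0.734, -0.002, 0.0]
contact_force: [0.8, -0.5, 0.7]
opening: 0.8
finger_force: 0.0
```

```bash
python3 - <<'E'
from h import *
delta((.539,-.150,.082),4.6)
E
```

```text
delta [ 0.001  -0.0003  0.0492] [-0.0028  0.0036 -0.0014] t 10.6 q7 0.32
```

To row units: 0.049 m / 0.5 = 0.098, 0.04 m / 0.5 = 0.08.

move_tool:
  moves:
    - {"finger_gap": 0.8, "pos": [0.002, 0, 0.05]}
    - {"finger_gap": 0.8, "pos": [0.002, 0, 0.08]}
    - {"finger_gap": 0.8, "pos": [0.002, 0, 0.098]}
    - {"finger_gap": 0.8, "pos": [0.002, 0, 0.098]}
    - {"finger_gap": 0.8, "pos": [0.002, 0, 0.098]}

```text
clock: 11.1
tool_pos: [0.5394, -0.1499, 0.0823]
eef_rot: [0.679, 0.734, -0.002, 0.0]
contact_force: [-1.1, -0.5, 0.0]
opening: 0.803
finger_force: 0.0
```

move_tool:
  moves:
    - {"finger_gap": 0.0}
    - {"finger_gap": 0.0}
    - {"finger_gap": 0.0}
    - {"finger_gap": 0.0}
    - {"finger_gap": 0.0}
    - {"finger_gap": 0.0}
    - {"finger_gap": 0.0}
  grip_n: 20

```text
clock: 11.8
tool_pos: [0.5392, -0.1496, 0.0815]
eef_rot: [0.679, 0.735, -0.002, 0.0]
contact_force: [0.7, -0.3, 2.0]
opening: 0.388
finger_force: 20.0
```

To row units: -0.11 m / 0.5 = -0.22, -0.105 m / 0.5 = -0.21.

move_tool:
  moves:
    - {"finger_gap": 0.0, "pos": [0, 0, -0.02]}
    - {"finger_gap": 0.0, "pos": [0, 0, -0.05]}
    - {"finger_gap": 0.0, "pos": [0, 0, -0.09]}
    - {"finger_gap": 0.0, "pos": [0, 0, -0.13]}
    - {"finger_gap": 0.0, "pos": [0, 0, -0.17]}
    - {"finger_gap": 0.0, "pos": [0, 0, -0.21]}
    - {"finger_gap": 0.0, "pos": [0, 0, -0.22]}
    - {"finger_gap": 0.0, "pos": [0, 0, -0.22]}

```text
clock: 12.6
tool_pos: [0.5389, -0.1494, 0.192]
eef_rot: [0.679, 0.734, -0.002, 0.0]
contact_force: [-0.4, 0.2, -0.9]
opening: 0.387
finger_force: 20.0
```

```bash
python3 - <<'E'
from h import *
im=r.snapshot("scene"); w=r.snapshot("wrist"); ps=r.camera_params("scene"); 
o=np.zeros((500,800,3),np.uint8); o[:,:400]=cv2.resize(im[80:230,230:350],(400,500)); o[:,400:]=cv2.resize(w[120:270,260:380],(400,500)); cv2.imwrite("pics/c6.png",o[:,:,::-1])
delta((.5122,.0882,.18),-66.7)
E
```

```text
delta [ 0.2385 -0.007   0.01  ] [-0.0038  0.0061  1.2431] t 12.7 q7 0.32
```

View pics/c6.png

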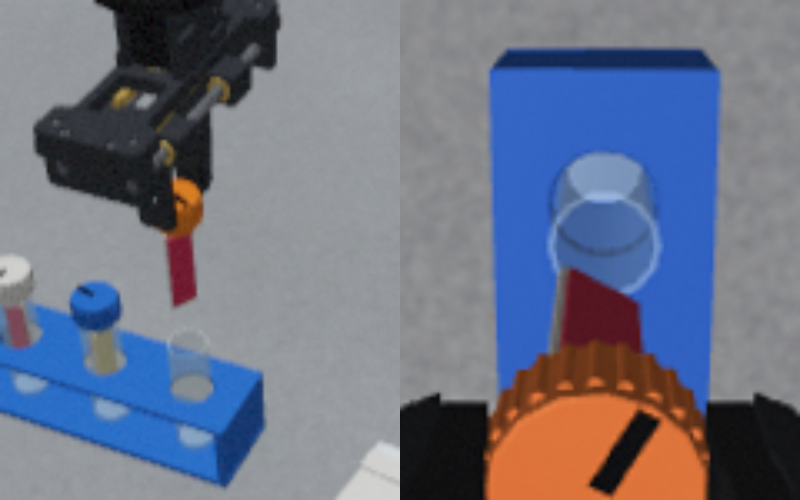

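The dip slide is out and hanging straight, held by the cap. Carrying it to the reader.

To row units: 0.2385 m / 0.5 = 0.477, 0.18 m / 0.5 = 0.36, 0.15 rad / 2 = 0.075.

move_tool:
  moves:
    - {"finger_gap": 0.0, "pos": [0.06, 0, 0.02], "r": [0, 0, 0.075]}
    - {"finger_gap": 0.0, "pos": [0.12, 0, 0.02], "r": [0, 0, 0.15]}
    - {"finger_gap": 0.0, "pos": [0.18, 0, 0.02], "r": [0, 0, 0.225]}
    - {"finger_gap": 0.0, "pos": [0.24, -0.006, 0.02], "r": [0, 0, 0.3]}
    - {"finger_gap": 0.0, "pos": [0.3, -0.01, 0.02], "r": [0, 0, 0.375]}
    - {"finger_gap": 0.0, "pos": [0.36, -0.014, 0.02], "r": [0, 0, 0.45]}
    - {"finger_gap": 0.0, "pos": [0.42, -0.014, 0.02], "r": [0, 0, 0.515]}
    - {"finger_gap": 0.0, "pos": [0.47, -0.014, 0.02], "r": [0, 0, 0.58]}
    - {"finger_gap": 0.0, "pos": [0.477, -0.014, 0.02], "r": [-0.002, 0.0025, 0.6215]}
    - {"finger_gap": 0.0, "pos": [0.477, -0.014, 0.02], "r": [-0.002, 0.0025, 0.6215]}

```text
clock: 13.7
tool_pos: [0.5118, 0.0891, 0.1793]
eef_rot: [0.979, 0.203, -0.001, 0.001]
contact_force: [-0.4, -0.6, -0.1]
opening: 0.388
finger_force: 20.0
```

move_tool:
  moves:
    - {"finger_gap": 0.0}
    - {"finger_gap": 0.0}
    - {"finger_gap": 0.0}

```text
clock: 14.0
tool_pos: [0.5132, 0.087, 0.1805]
eef_rot: [0.979, 0.202, 0.001, 0.001]
contact_force: [0.4, -1.2, -0.2]
opening: 0.386
finger_force: 20.0
```

```bash
python3 - <<'E'
from h import *
delta((.5122,.0882,.1235),-66.7)
E
```

```text
delta [-0.0004 -0.0016  0.057 ] [ 0.002  -0.0006 -0.0007] t 14.0 q7 -0.96
```

Lower to the reading height, then measure the cap and agar by triangulation.

To row units: 0.057 m / 0.5 = 0.114, 0.05 m / 0.5 = 0.1.

move_tool:
  moves:
    - {"finger_gap": 0.0, "pos": [0, -0.002, 0.04]}
    - {"finger_gap": 0.0, "pos": [0, -0.002, 0.07]}
    - {"finger_gap": 0.0, "pos": [0, -0.002, 0.1]}
    - {"finger_gap": 0.0, "pos": [0, -0.002, 0.114]}
    - {"finger_gap": 0.0, "pos": [0, -0.002, 0.114]}
    - {"finger_gap": 0.0, "pos": [0, -0.002, 0.114]}
    - {"finger_gap": 0.0, "pos": [0, -0.002, 0.114]}

```text
clock: 14.7
tool_pos: [0.5134, 0.0887, 0.1242]
eef_rot: [0.979, 0.202, 0.001, 0.001]
contact_force: [0.7, 0.5, 0.2]
opening: 0.387
finger_force: 20.0
```

```bash
python3 - <<'E'
from h import *
pw=r.camera_params("wrist"); w=r.snapshot("wrist"); im=r.snapshot("scene"); t=r.snapshot("top"); ps=r.camera_params("scene"); pt=r.camera_params("top")
for n,a,roi in(("wrist",w,(220,100,420,320)),("scene",im,(300,130,450,280)),("top",t,(230,150,340,280))):
    m,l,b=blobs(a,(4,150,90),(18,255,255),roi,15); print(n,"orange",b)
    m,l,b=blobs(a,(165,80,40),(180,255,255),roi,15); print(n,"pink",b)
print("expect scene cap",proj(ps,(.5122,.0882,.156)),"agar",proj(ps,(.5122,.0882,.105)),"paddle bottom",proj(ps,(.5122,.0882,.072)))
print("expect top cap",proj(pt,(.5122,.0882,.156)))
m,l,b=blobs(w,(4,150,90),(18,255,255),(220,100,420,320),200); i=max(b,key=lambda q:q[1][4])[0]
hull=cv2.convexHull(np.argwhere(l==i)[:,::-1].astype(np.int32)); hm=np.zeros_like(m); cv2.fillConvexPoly(hm,hull,255); hm=cv2.erode(hm,np.ones((5,5)))
d=((hm>0)&(w.max(2)<70)).astype(np.uint8); n,ll,ss,cc=cv2.connectedComponentsWithStats(d)
for k in range(1,n):
    if ss[k,4]>15:
        P=np.array([wz(pw,q[::-1],.166)[:2] for q in np.argwhere(ll==k)]); u=np.linalg.svd(P-P.mean(0))[2][0]; tt=(P-P.mean(0))@u
        print("pen",ss[k].tolist(),"ends",(P.mean(0)+u*tt.min()).round(4),(P.mean(0)+u*tt.max()).round(4),"ang",np.degrees(np.arctan2(u[1],u[0])).round(1))
o=np.zeros((500,800,3),np.uint8); o[:,:400]=cv2.resize(im[150:275,320:420],(400,500)); o[:,400:]=cv2.resize(w[60:310,220:420],(400,500)); cv2.imwrite("pics/c7.png",o[:,:,::-1])
E
```

```text
wrist orange [(3, [285, 222, 68, 73, 3679], [318.21, 258.9])]
wrist pink [(1, [308, 201, 26, 25, 430], [319.69, 213.94])]
scene orange [(1, [379, 184, 16, 17, 230], [386.22, 191.63])]
scene pink [(1, [378, 200, 11, 19, 134], [382.87, 208.66])]
top orange [(1, [271, 232, 10, 5, 26], [276.42, 234.65])]
top pink []
expect scene cap [np.float64(385.5563122709935), np.float64(192.0922281546817)] agar [np.float64(382.95827181633433), np.float64(208.49605752247228)] paddle bottom [np.float64(381.39277240056384), np.float64(218.38050148700808)]
expect top cap [np.float64(274.1162381935127), np.float64(226.69065276038663)]
pen [317, 244, 20, 24, 175] ends [0.5257 0.0858] [0.5113 0.0875] ang 173.5
```

View pics/c7.png

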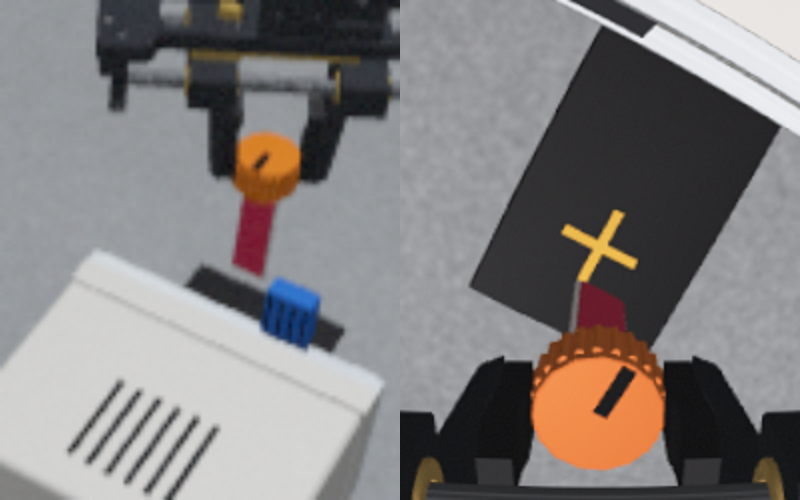

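The cap and agar are within about 1 px of their expected scene positions: agar at (382.9,208.7) against (383.0,208.5). The pen stroke is about 2° off the reader's axis. The shutter grip is at the stop, and nothing touches the slide. Handing in.

```bash
python3 -c "
from plant import r
print(r.finish_job())"
```

```text
the job is handed in; nothing more can be done
None
```

The job is handed in at about 15 s of the 53 s, with no verdict returned: the shutter is at its end stop, and the orange dip slide hangs by its cap at the reading point, within about 1 px in the scene view and about 2° in yaw; the real fingertips sit about 32 mm behind the reported tool point, so I gripped only the top 10 mm of the cap.

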